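# Clear, tug, free and hold open the die case lid

## Robot

A 7-joint arm with a two-finger parallel gripper is mounted at the origin on the work surface. World frame = base frame: x ahead of the robot, y to its left, z up, the work surface at z = 0. Lengths are in m, angles in rad, forces in N, time in s.
With the tool pointing down it reaches from about 0.35 to 0.9 m from the base axis. Payload 7.2 kg.
Tool frame: the origin (TCP) lies on the centre line of the jaws, within the pads' length; the fingertips stand 11 mm ahead of it and the grasp point (between the pads) lies 8 mm behind it; z points along the fingers, y is the direction in which the jaws open and shut (so a half turn about z gives the same grasp; the last joint's range is limited). The gripper opens to 85 mm and grips with 20 to 120 N. Pads are 22 mm wide; open, the fingers measure 114 mm over their backs; the gripper's body (76 mm by 85 mm) begins 54 mm behind the grasp point. The pads swing forward as they close: fully open they stand 13 mm farther back than shut.
Start: joints at [1.068, 0.411, -0.013, 1.596, 0.006, 1.134, -0.082], TCP at [0.263, -0.567, 0.242] pointing down, gripper open.
Joint ranges: [-2.95, 2.95], [-0.29, 1.99], [-1.47, 1.44], [0.14, 2.54], [-1.03, 4.17], [0.13, 1.85], [-2.86, 2.86]. Speed limits (rad/s): [2.39, 2.39, 3.01, 3.01, 3.14, 3.14, 3.14].

## Interface

Orientations are given as a rotation vector (axis times angle).
In Python, from cell import state, camera, camera_model, sign_off gives the robot as it stands.
- The arm moves only by the shell command python3 -m creep 'ROWS' [FORCE]. ROWS is JSON, a list that holds one entry, the list of rows, each a list of 7 numbers: the turn, a rotation vector about the tool's x, y, z in degrees, then the shift along the tool's x, y, z in m, then the opening in per cent of the stroke, from 0 (shut) to 100 (fully open). In form: [[[wx, wy, wz, x, y, z, gripper], ...]]. A call has 1 to 20 rows; each row is the pose to reach, as a shift and turn from the pose commanded when the call began, along the tool's axes at that moment; what a row does not reach only later rows make up. A row lasts 1/12 s, in which the tool goes at most 41.7 mm and 7.16 degrees, less where a joint would pass 70% of its speed; a pose out of reach is approached as far as the arm can. A call with a gripper value outside its range is refused whole. The fingers move at their own pace and stop on an object; FORCE is the grip in N (left out, the last holds). Time passes only in rows, so rows that repeat a pose let the fingers close. It gives the time, the measured TCP pose, the force and the opening at its end, in the units of the state.
- state(): the state, without advancing time (a new reading comes with each control period).
- camera(name): name is "scene" or "top" or "wrist"; returns the picture (400x640x3 uint8, red, green, blue); there is no depth.
- camera_model(name): a dict with "fx", "fy", "cx", "cy" (pixels), "R" (3x3) and "t" (3): a world point X has camera coordinates R X + t. Camera axes: x right, y down, z forward; pixel columns grow to the right and rows downward; lengths in m; the calibration is good to about 2 mm. A picture is of the moment at which its call begins: read the wrist's pose just before it. camera_model takes no time and is no camera call; for the wrist camera it gives the pose at the moment of the call.
- sign_off(): hands the job in, once; it reports no verdict.
The state is a dict: "t": time; "joint_pos": joint angles; "joint_vel": joint speeds; "tau": joint torques, N m; "tool_pos": TCP position; "tool_rot": TCP orientation; "ft_force": force on the tool from outside, world axes, zero at the start; "moment": the same for the moment, N m; "grip_width": finger opening in m.
Only numpy, scipy, OpenCV 4.12 (cv2) and the standard library are available. Lean on these libraries where they do the work, as an engineer would, in place of code of your own. Each camera call takes 0.05 s, during which the arm holds its last target.

## Task

Take the heel block off the lid of the die case and set it down flat on the crown of the round-topped iron dome so that it balances there on its own. Then, before touching the release, tug the lid up by its bar handle to feel whether the hidden catch has it; if it is caught, let it down, slide the release tab on the case's front deck to the left to free it, and go back to the handle. Raise the lid well past 45 degrees and finish while still holding it open with the gripper (it has no stay and falls shut), with the block still balanced and the other things on the bench left where they were.

Things in the scene. Friction and masses are not known exactly. Their poses are not given: they have to be found in the camera images.
- heel_block: heel block of layered tan fibreboard, D-shaped from above, flat faces: 70 mm long (its x, -33 to +37 mm, round end at +x), 48 mm wide (its y; flat parallel sides from x = -33 to +12 mm), 24 mm tall, about 90 g. Origin at the centre of its underside, directly below its centre of mass. It starts flat on the lid, behind the handle
- dome: dark iron shaping dome fixed to the table: part of a ball of 50 mm radius, crown 70 mm above the table, with a 112 mm wide, 8 mm thick foot. Origin on the table under the crown, z up
- dome_top (a point): the crown, the highest point of the dome
- case: grey steel die case fixed to the table, 260 mm (its x) x 240 mm (its y) x 100 mm; origin at the centre of its underside, z up, front to its -x, towards the robot. A fixed deck along the front (x -130 to -85 mm, top at z = 100 mm) carries the release tab; the rest of the top is the lid, a 6 mm plate (x -83 to +130 mm, top at z = 106.5 mm). The catch is inside, out of sight
- lid (a joint): lid angle in rad, 0 closed, grows as it opens upward about the hinge (front edge rises and goes back), stop at 1.25. Caught, it is stopped after about 0.04 rad of play (8 mm at the handle); not caught, it keeps rising against its own weight alone (0.5 kg, about 3 N at the handle). Whether it is caught differs from start to start. Let go, it falls shut from any angle
- lid_handle (a point): middle of the lid's bar handle: round steel bar, 12 mm diameter, 90 mm long, along the case's y, its centre line 34 mm above the lid's top face, a post at each end; with the lid closed at (-53, 0, 140.5) mm in the case's frame, 183 mm in front of the hinge and 40 mm above it. Clear space all round
- lid_hinge (a point): middle of the lid's hinge line, at (130, 0, 100.5) mm in the case's frame; the lid turns about the case's y here
- release (a joint): travel of the release tab in m: 0 at the start, grows to 0.025 at the stop as the tab slides along the case's +y (to the left seen from the robot); it stays where it is left, takes about 2 to 6 N. Sliding it to 0.020 or more with the lid down frees the catch for good, also if it was free already
- release_top (a point): middle of the top of the release tab: a dark steel block 20 mm (case x) x 14 mm (case y), standing 29 mm above the front deck; at the start at (-108, -85, 129) mm in the case's frame
- glue_tin: bystander: closed steel tin, 76 mm diameter, 85 mm tall, upright; origin at the centre of its underside
- tape_roll: bystander: white tape roll, 52 mm diameter, 24 mm tall, lying flat; origin at the centre of its underside
- round_lift: bystander: round fibreboard disc, 44 mm diameter, 18 mm tall; origin at the centre of its underside
- insoles: bystander: flat stack of foot-shaped fibreboards, 250 x 86 x 24 mm; origin at the centre of its underside, toe to its +x
- glue_brush: bystander: brush lying on the table, its handle along its own x
- punch_die: bystander: thin steel ring cutter, 72 mm diameter, 30 mm tall, standing on its edge circle; origin at the centre of its underside
Things that resemble listed ones, but are neither listed nor needed, are in the scene too. Several things have the shape of the heel_block; the one meant has the colours described above.

How it is judged:
By the outcome, as a careful person would: the job done as asked, in the order asked, and still so for the second after the job is handed in, while the arm keeps its last pose, push and grip.
It also fails if it takes over 72 s, if anything falls off the work surface, if the arm or the gripper's body presses on something with over 40 N, if the wrist force passes 120 N, or if a joint passes its speed limit or range.

## Working session

There is one attempt and no reset: what is moved stays moved. The work goes in short steps, Python scripts to look and compute and a shell command to move; the robot and the scene stay as the last step left them, time stands still between calls to the robot, and variables do not carry over. Pictures are saved under pics/ and viewed, and the job is handed in when it is done.

```bash
ls; mkdir -p pics; python3 - <<'E'
from cell import state,camera,camera_model
import cv2
print(state())
for n in("scene","top","wrist"):
    m=camera_model(n);im=camera(n);cv2.imwrite(f"pics/{n}0.png",im[:,:,::-1]);print(n,m)
E
```

```text
pics
{'t': 0.0, 'joint_pos': array([ 1.06784489,  0.4118697 , -0.01274196,  1.59706877,  0.00558427,
        1.13433504, -0.08217591]), 'joint_vel': array([ 4.57368520e-04,  9.96374164e-04, -1.40509232e-03, -9.15898561e-04,
       -4.10075774e-04, -2.28014141e-05,  3.73058779e-04]), 'tau': array([-5.36750886e-04, -6.00635076e+01,  6.81862682e-01, -2.99413884e+01,
        1.38087245e-02,  1.06977078e-02,  1.65522107e-05]), 'tool_pos': array([ 0.26301058, -0.56641122,  0.24146161]), 'tool_rot': array([-3.06608985e+00, -6.77305494e-01,  6.96309401e-04]), 'ft_force': array([-0.14710407,  0.71191863,  0.83772765]), 'moment': array([-0.02513295,  0.01475582,  0.00323361]), 'grip_width': 0.08561159575541061}
scene {'fx': 408.10475931674534, 'fy': 408.10475931674534, 'cx': 318.040557143102, 'cy': 196.8784347213485, 'R': array([[ 0.2179211 ,  0.97587597, -0.01328471],
       [ 0.53908111, -0.13170588, -0.83189249],
       [-0.81357357,  0.17412539, -0.5547778 ]]), 't': array([-0.21262951, -0.21981331,  1.72054368])}
top {'fx': 375.08949075966626, 'fy': 375.08949075966626, 'cx': 316.4559427336048, 'cy': 202.18468399494756, 'R': array([[ 2.17511697e-02, -9.99753422e-01,  4.47015349e-03],
       [-9.83699914e-01, -2.21997622e-02, -1.78442285e-01],
       [ 1.78497521e-01, -5.15961175e-04, -9.83940226e-01]]), 't': array([0.06461795, 0.59803273, 0.91836459])}
wrist {'fx': 348.49833441896305, 'fy': 348.49833441896305, 'cx': 320.0395957369211, 'cy': 206.36839932446026, 'R': array([[ 0.42173445, -0.90671858, -0.00121088],
       [-0.85633949, -0.39874029,  0.3281598 ],
       [-0.29803142, -0.13735937, -0.94462145]]), 't': array([-0.62432261, -0.0427333 ,  0.38074688])}
```

View pics/scene0.png

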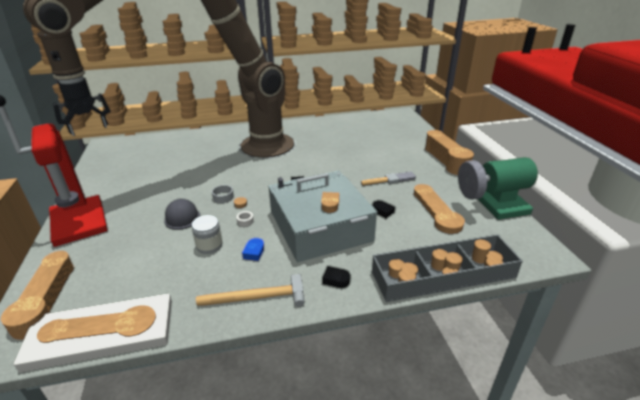

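View pics/top0.png

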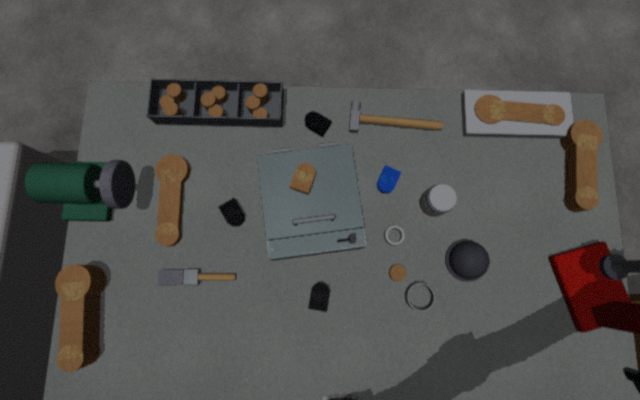

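View pics/wrist0.png

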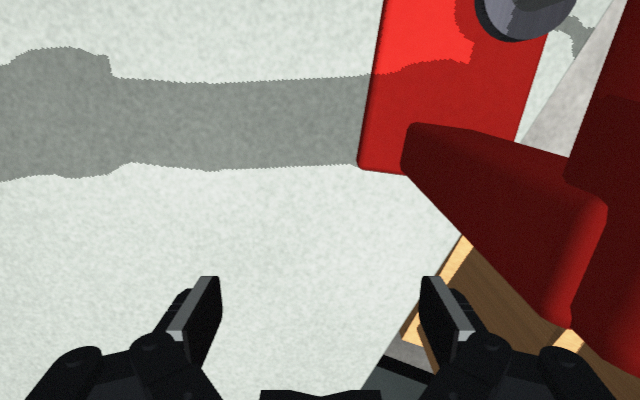

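The top view shows the things shaped like the heel block: tan on the lid (303,178), black at (318,122), (232,211) and (319,296), and blue at (389,179). The tan discs in the tray at (215,100) and the round lift at (398,272) could also be confused with it. By colour, and because it sits on the lid, the one meant is (303,178). I'll check it in a close crop.

```bash
python3 - <<'E'
import cv2
a=cv2.imread('pics/top0.png')[130:310,245:500];cv2.imwrite('pics/c1.png',cv2.resize(a,None,fx=3.1,fy=3.1,interpolation=cv2.INTER_CUBIC))
a=cv2.imread('pics/scene0.png')[165:270,155:385];cv2.imwrite('pics/c2.png',cv2.resize(a,None,fx=3.4,fy=3.4,interpolation=cv2.INTER_CUBIC))
E
```

```text
(no output)
```

View pics/c1.png

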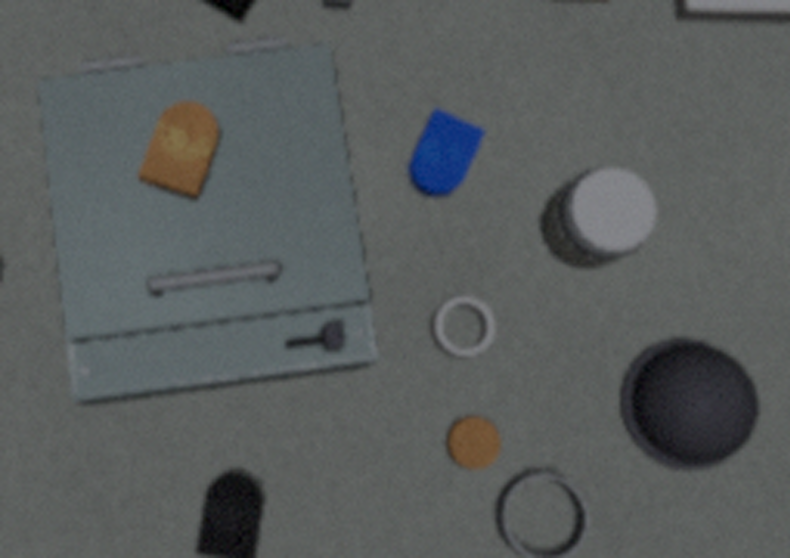

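View pics/c2.png

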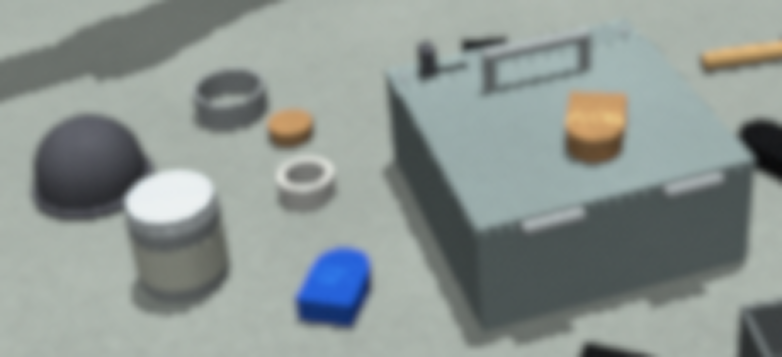

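```bash
cat > h.py <<'E'
import numpy as np, cv2
from scipy.optimize import least_squares
from scipy.spatial.transform import Rotation as Rn
from cell import state,camera,camera_model
def proj(m,X):
    c=np.atleast_2d(X)@np.array(m['R']).T+m['t']; return np.c_[m['fx']*c[:,0]/c[:,2]+m['cx'],m['fy']*c[:,1]/c[:,2]+m['cy']]
def ray(m,p):
    d=np.array([(p[0]-m['cx'])/m['fx'],(p[1]-m['cy'])/m['fy'],1.]);R=np.array(m['R']);return -R.T@m['t'],R.T@d
def onz(m,p,z):
    o,d=ray(m,p);return o+d*(z-o[2])/d[2]
def tri(ms,ps):
    f=lambda X:np.concatenate([proj(m,X)[0]-p for m,p in zip(ms,ps)])
    r=least_squares(f,[.6,0,.1]);return r.x,np.abs(r.fun).max()
def rows(target_pos,yaw=None):pass
E
python3 - <<'E'
from h import *
T=camera_model('top');S=camera_model('scene')
t=lambda x,y:(x/3.1+245-.3,y/3.1+130-.3)
s=lambda x,y:(x/3.4+155-.3,y/3.4+165-.3)
pr=lambda n,r:print(n,r[0].round(4),r[1].round(2))
pr('handle L',tri([T,S],[t(155,283),s(585,40)]))
pr('handle R',tri([T,S],[t(275,267),s(490,56)]))
pr('tab top',tri([T,S],[t(333,326),s(426,45)]))
# case pose fit from top view
P=np.array([[-130,120,100],[-130,-120,100],[130,120,106.5],[130,-120,106.5],[-53,42,140.5],[-53,-42,140.5],[-108,-85,129]])/1e3
px=[t(80,401),t(375,361),t(40,80),t(335,45),t(155,281),t(275,266),t(333,325)]
def W(q,P):
    c,n=np.cos(q[2]),np.sin(q[2]);return np.c_[q[0]+c*P[:,0]-n*P[:,1],q[1]+n*P[:,0]+c*P[:,1],P[:,2]]
r=least_squares(lambda q:(proj(T,W(q,P))-px).ravel(),[.6,0,0]);print('case',r.x.round(4),r.fun.round(1))
print('handle,tab',W(r.x,P[4:]).round(4))
z=.1305
for n,p in(('tip',(190,103)),('cl',(140,176)),('cr',(197,197)),('mid',(180,150))):print(n,onz(T,t(*p),z).round(4))
pr('block tip',tri([T,S],[t(190,103),s(597,132)]))
pr('block cl',tri([T,S],[t(140,176),s(627,96)]))
print('dome sphere c',onz(T,t(692,403),.02).round(4))
pr('tin top',tri([T,S],[t(612,211),s(171,200)]))
for n,p,z in(('tape',(465,326),.024),('lift',(474,443),.018),('punch',(541,514),.03),('blue',(447,152),.024)):print(n,onz(T,t(*p),z).round(3))
E
```

```text
handle L [0.5354 0.1276 0.1366] 0.16
handle R [0.5491 0.0382 0.1412] 0.33
tab top [ 0.506  -0.0086  0.1337] 0.8
case [0.5948 0.0905 0.1528] [-1.8 -0.5  1.9 -0.7 -0.4 -1.1 -0.8 -1.6  1.6  0.2 -1.5  0.4  1.   2.8]
handle,tab [[ 0.536   0.124   0.1405]
 [ 0.5488  0.041   0.1405]
 [ 0.501  -0.0099  0.129 ]]
tip [0.6788 0.1054 0.1305]
cl [0.6194 0.1426 0.1305]
cr [0.6038 0.098  0.1305]
mid [0.6408 0.1122 0.1305]
block tip [0.6769 0.1042 0.1363] 0.5
block cl [0.6199 0.1429 0.1284] 0.08
dome sphere c [ 0.4587 -0.3214  0.02  ]
tin top [ 0.6102 -0.24    0.0798] 0.12
tape [ 0.519 -0.13   0.024]
lift [ 0.422 -0.137  0.018]
punch [ 0.365 -0.189  0.03 ]
blue [ 0.671 -0.117  0.024]
```

```bash
cat >> h.py <<'E'
def goal(pos,yaw_jaw,tiltR=None,ret=False):
    """shift/turn in tool axes from current pose to a pose with tool down, jaws along yaw_jaw (deg)"""
    s=state();R0=Rn.from_rotvec(s['tool_rot']).as_matrix()
    best=None
    for k in(0,180):
        a=np.radians(yaw_jaw+k);y=np.array([np.cos(a),np.sin(a),0]);z=np.array([0,0,-1.]);Rt=np.c_[np.cross(y,z),y,z]
        if tiltR is not None:Rt=tiltR@Rt
        rv=Rn.from_matrix(R0.T@Rt).as_rotvec(degrees=True)
        print('turn',rv.round(2),'|',round(np.linalg.norm(rv),1),'shift',(R0.T@(np.array(pos)-s['tool_pos'])).round(4), 'tool', s['tool_pos'].round(4), 't',round(s['t'],2),'q7',s['joint_pos'][6].round(2),'F',s['ft_force'].round(1),'w',round(s['grip_width'],4))
E
python3 - <<'E'
from h import *
T=camera_model('top')
for p in((550,255),(605,242),(585,332),(630,320)):print(onz(T,p,.02).round(3))
m=camera_model('wrist');print('cam',(-np.array(m['R']).T@m['t']).round(3))
R0=Rn.from_rotvec(state()['tool_rot']).as_matrix();print(R0.round(3))
goal((0.60,0.10,.27),74)
goal((0.4587,-0.3214,.27),74)
goal((0.40,-0.33,.27),74)
E
```

```text
[ 0.476 -0.538  0.02 ]
[ 0.513 -0.686  0.02 ]
[ 0.284 -0.609  0.02 ]
[ 0.316 -0.727  0.02 ]
cam [ 0.34  -0.531  0.373]
[[ 0.907  0.421 -0.001]
 [ 0.421 -0.907  0.001]
 [-0.    -0.001 -1.   ]]
turn [-4.0000e-02 -9.0000e-02 -1.3909e+02] | 139.1 shift [ 0.5863 -0.4626 -0.0278] tool [ 0.2631 -0.5665  0.2416] t 0.15 q7 -0.08 F [-0.2  0.4  0.1] w 0.0852
turn [-7.000e-02  3.000e-02  4.091e+01] | 40.9 shift [ 0.5863 -0.4626 -0.0278] tool [ 0.2631 -0.5665  0.2416] t 0.15 q7 -0.08 F [-0.2  0.4  0.1] w 0.0852
turn [-4.0000e-02 -9.0000e-02 -1.3909e+02] | 139.1 shift [ 0.2807 -0.1399 -0.0282] tool [ 0.2631 -0.5665  0.2416] t 0.15 q7 -0.08 F [-0.2  0.4  0.1] w 0.0852
turn [-7.000e-02  3.000e-02  4.091e+01] | 40.9 shift [ 0.2807 -0.1399 -0.0282] tool [ 0.2631 -0.5665  0.2416] t 0.15 q7 -0.08 F [-0.2  0.4  0.1] w 0.0852
turn [-4.0000e-02 -9.0000e-02 -1.3909e+02] | 139.1 shift [ 0.2238 -0.1569 -0.0282] tool [ 0.2631 -0.5665  0.2416] t 0.15 q7 -0.08 F [-0.2  0.4  0.1] w 0.0852
turn [-7.000e-02  3.000e-02  4.091e+01] | 40.9 shift [ 0.2238 -0.1569 -0.0282] tool [ 0.2631 -0.5665  0.2416] t 0.15 q7 -0.08 F [-0.2  0.4  0.1] w 0.0852
```

```bash
python3 -m creep '[[[0,0,0,0.08,-0.18,-0.05,100],[0,0,0,0.08,-0.18,-0.05,100],[0,0,0,0.08,-0.18,-0.05,100],[0,0,0,0.08,-0.18,-0.05,100],[0,0,0,0.08,-0.18,-0.05,100],[0,0,41,0.2,-0.18,-0.03,100],[0,0,41,0.2,-0.18,-0.03,100],[0,0,41,0.2,-0.18,-0.03,100],[0,0,41,0.2,-0.18,-0.03,100],[0,0,41,0.2,-0.18,-0.03,100],[0,0,41,0.2,-0.18,-0.03,100],[0,0,41,0.2,-0.18,-0.03,100],[0,0,41,0.2,-0.18,-0.03,100]]]' 
python3 - <<'E'
from h import *
import json
m=camera_model('wrist');im=camera('wrist');cv2.imwrite('pics/w1.png',im[:,:,::-1])
np.save('w1.npy',m,allow_pickle=True)
goal((.6,.1,.27),74)
E
```

```text
t: 1.23
tool_pos: [0.3687, -0.3192, 0.2721]
tool_rot: [-3.111, 0.436, 0.001]
ft_force: [0.3, -0.2, 0.0]
grip_width: 0.0855
turn [-2.0000e-02 -0.0000e+00 -1.7989e+02] | 179.9 shift [ 0.1077 -0.4667  0.0022] tool [ 0.3686 -0.3194  0.2722] t 1.28 q7 -1.26 F [-0.   0.1  0.1] w 0.0856
turn [-0.    0.01  0.11] | 0.1 shift [ 0.1077 -0.4667  0.0022] tool [ 0.3686 -0.3194  0.2722] t 1.28 q7 -1.26 F [-0.   0.1  0.1] w 0.0856
```

View pics/w1.png

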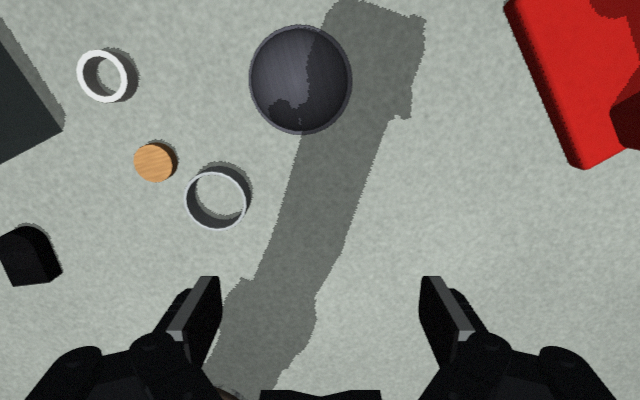

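```bash
python3 -m creep '[[[0,0,0,-0.04,-0.1,0,100],[0,0,0,-0.04,-0.1,0,100],[0,0,0,-0.04,-0.1,0,100],[0,0,0,-0.04,-0.1,0,100],[0,0,0,-0.04,-0.1,0,100]]]' 
python3 - <<'E'
from h import *
m=camera_model('wrist');im=camera('wrist');cv2.imwrite('pics/w2.png',im[:,:,::-1])
np.save('w2.npy',m,allow_pickle=True)
goal((.55,.115,.30),74)
a=cv2.imread('pics/w1.png')[15:145,235:365];b=im[:130,380:510,::-1]
cv2.imwrite('pics/c3.png',cv2.resize(np.hstack([a,b]),None,fx=3,fy=3,interpolation=cv2.INTER_CUBIC))
E
```

```text
t: 1.7
tool_pos: [0.358, -0.2115, 0.2728]
tool_rot: [3.111, -0.432, 0.002]
ft_force: [-0.6, 0.1, 0.0]
grip_width: 0.0856
turn [ 1.0000e-01  7.0000e-02 -1.7994e+02] | 179.9 shift [ 0.0946 -0.3677 -0.0275] tool [ 0.3581 -0.2126  0.2727] t 1.75 q7 -1.44 F [-0.5 -0.5 -0.1] w 0.0854
turn [ 0.04 -0.06  0.06] | 0.1 shift [ 0.0946 -0.3677 -0.0275] tool [ 0.3581 -0.2126  0.2727] t 1.75 q7 -1.44 F [-0.5 -0.5 -0.1] w 0.0854
```

View pics/w2.png

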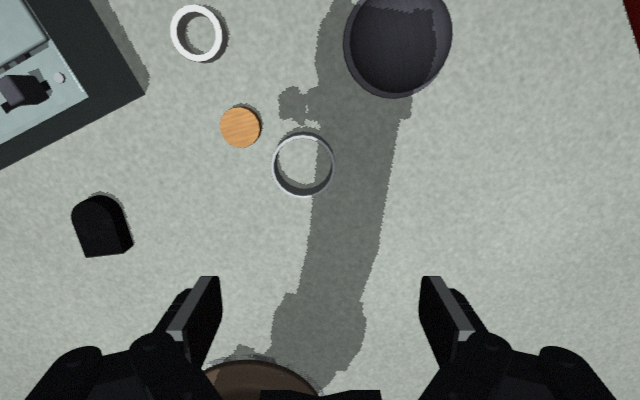

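View pics/c3.png

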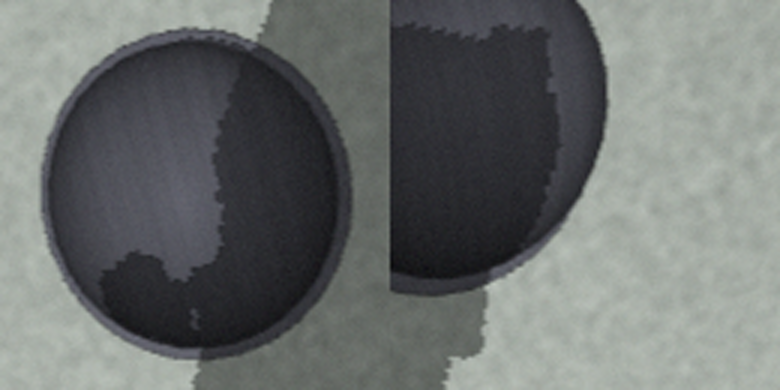

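```bash
python3 - <<'E'
from h import *
m1=np.load('w1.npy',allow_pickle=True).item();m2=np.load('w2.npy',allow_pickle=True).item()
c=lambda L,ox,oy:[(x/3+ox-.33,y/3+oy-.33) for x,y in L]
sp=c([(48,190),(337,185),(195,40),(195,347),(90,84),(303,290),(300,90),(92,298)],235,15)
ft=c([(42,190),(350,190),(195,28),(195,359)],235,15)
sp2=c([(215,100),(205,160),(25,272)],380,0)
def ang(m,p,C):
    o,d=ray(m,p);v=C-o;return np.arccos(v@d/np.linalg.norm(v)/np.linalg.norm(d))-np.arcsin(.05/np.linalg.norm(v))
for L in([(m1,p) for p in sp],[(m1,p) for p in sp]+[(m2,p) for p in sp2[:2]]):
    r=least_squares(lambda C:[ang(m,p,C) for m,p in L],[.45,-.32,.02]);print(r.x.round(4),(r.fun*350).round(1))
r=least_squares(lambda C:[ang(m,p,np.r_[C,.02]) for m,p in L],[.45,-.32]);print(r.x.round(4))
g=np.array([onz(m1,p,.008) for p in ft]);print(g.round(4),g[:2].mean(0),g[2:].mean(0),np.linalg.norm(g[0]-g[1]),np.linalg.norm(g[2]-g[3]))
r=least_squares(lambda q:np.hypot(g[:,0]-q[0],g[:,1]-q[1])-q[2],[.45,-.32,.056]);print('foot',r.x.round(4))
E
```

```text
[ 0.4603 -0.3227  0.0137] [ 0.2  0.1 -0.2  0.6 -0.2 -0.7  0.4 -0.3]
[ 0.4602 -0.323   0.0159] [ 0.1 -0.3 -0.4  0.2 -0.3 -1.1  0.1 -0.5  0.1  0.6]
[ 0.4602 -0.3227]
[[ 0.4783 -0.2714  0.008 ]
 [ 0.4483 -0.3765  0.008 ]
 [ 0.5126 -0.3387  0.008 ]
 [ 0.4067 -0.3063  0.008 ]] [ 0.46326664 -0.32397502  0.008     ] [ 0.45966208 -0.32249802  0.008     ] 0.10934827510316653 0.11080353173590181
foot [ 0.4595 -0.3229  0.0551]
```

```bash
python3 -m creep '[[[0,0,0,0.02,-0.33,-0.03,100],[0,0,0,0.02,-0.33,-0.03,100],[0,0,0,0.02,-0.33,-0.03,100],[0,0,0,0.02,-0.33,-0.03,100],[0,0,0,0.02,-0.33,-0.03,100],[0,0,0,0.02,-0.33,-0.03,100],[0,0,0,0.02,-0.33,-0.03,100],[0,0,0,0.02,-0.33,-0.03,100],[0,0,0,0.02,-0.33,-0.03,100],[0,0,0,0.02,-0.33,-0.03,100],[0,0,0,0.02,-0.33,-0.03,100]]]' 
python3 - <<'E'
from h import *
m=camera_model('wrist');im=camera('wrist');cv2.imwrite('pics/w3.png',im[:,:,::-1])
np.save('w3.npy',m,allow_pickle=True)
goal((.55,.115,.30),74)
E
```

```text
t: 2.67
tool_pos: [0.4693, 0.098, 0.3018]
tool_rot: [3.11, -0.44, -0.002]
ft_force: [0.4, 0.1, -0.7]
grip_width: 0.0856
turn [ 6.0000e-02 -8.0000e-02  1.7981e+02] | 179.8 shift [ 0.0728 -0.0394  0.0017] tool [0.4691 0.0975 0.3018] t 2.72 q7 -2.24 F [ 0.5 -0.8  0.2] w 0.0857
turn [ 0.05  0.04 -0.19] | 0.2 shift [ 0.0728 -0.0394  0.0017] tool [0.4691 0.0975 0.3018] t 2.72 q7 -2.24 F [ 0.5 -0.8  0.2] w 0.0857
```

View pics/w3.png

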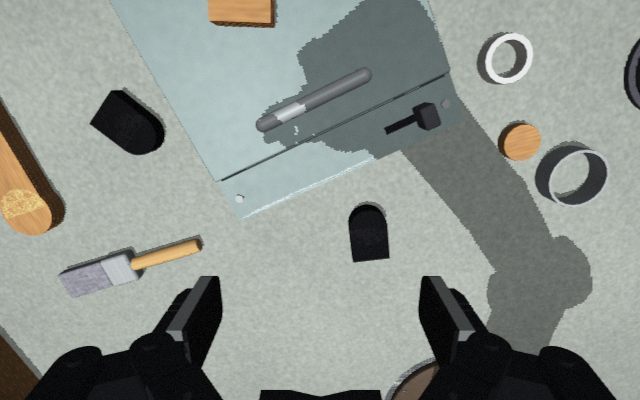

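```bash
python3 -m creep '[[[0,0,0,0.09,-0.03,0,100],[0,0,0,0.09,-0.03,0,100],[0,0,0,0.09,-0.03,0,100],[0,0,0,0.09,-0.03,0,100],[0,0,0,0.09,-0.03,0,100],[0,0,0,0.09,-0.03,0,100]]]' 
python3 - <<'E'
from h import *
m=camera_model('wrist');im=camera('wrist');cv2.imwrite('pics/w4.png',im[:,:,::-1])
np.save('w4.npy',m,allow_pickle=True)
goal((.55,.115,.30),74)
E
```

```text
t: 3.22
tool_pos: [0.5626, 0.1022, 0.3022]
tool_rot: [3.11, -0.441, -0.001]
ft_force: [-0.7, -0.8, 0.4]
grip_width: 0.0857
turn [ 0.0000e+00 -6.0000e-02  1.7988e+02] | 179.9 shift [-0.0155 -0.0085  0.0025] tool [0.5625 0.1025 0.3025] t 3.27 q7 -2.27 F [-0.1 -0.6  0.5] w 0.0855
turn [ 0.04  0.   -0.12] | 0.1 shift [-0.0155 -0.0085  0.0025] tool [0.5625 0.1025 0.3025] t 3.27 q7 -2.27 F [-0.1 -0.6  0.5] w 0.0855
```

View pics/w4.png

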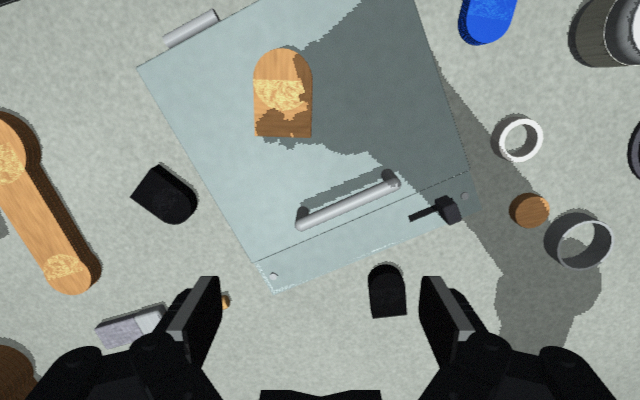

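```bash
python3 - <<'E'
import cv2
w=cv2.imread('pics/w4.png');v=cv2.imread('pics/w3.png')
f=lambda a:cv2.resize(a,None,fx=4,fy=4,interpolation=cv2.INTER_CUBIC)
cv2.imwrite('pics/c4.png',f(w[40:145,235:335]))
cv2.imwrite('pics/c5.png',f(w[160:300,240:430]))
cv2.imwrite('pics/c6.png',f(v[60:210,250:450]))
E
```

```text
(no output)
```

View pics/c4.png

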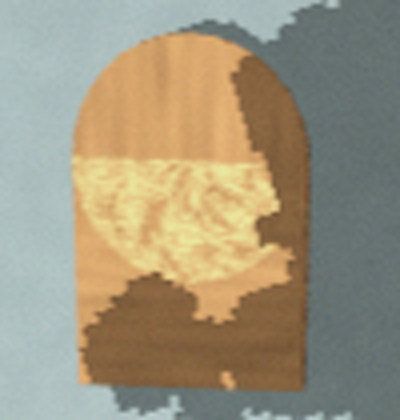

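View pics/c5.png

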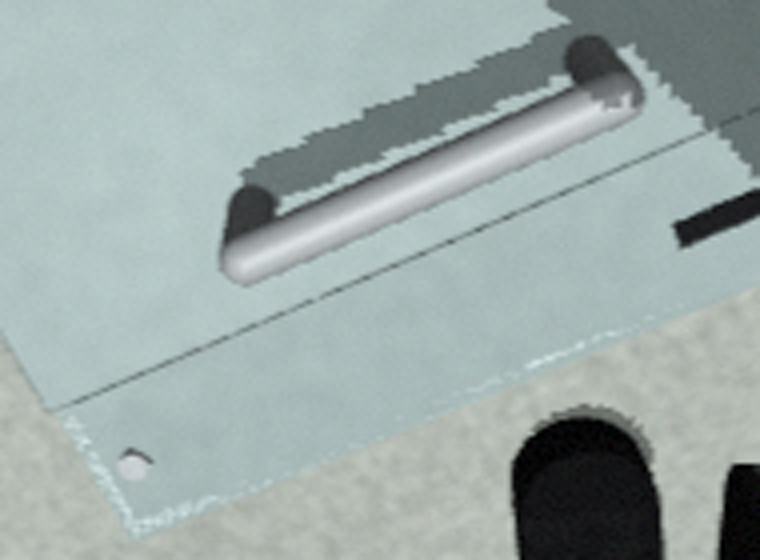

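View pics/c6.png

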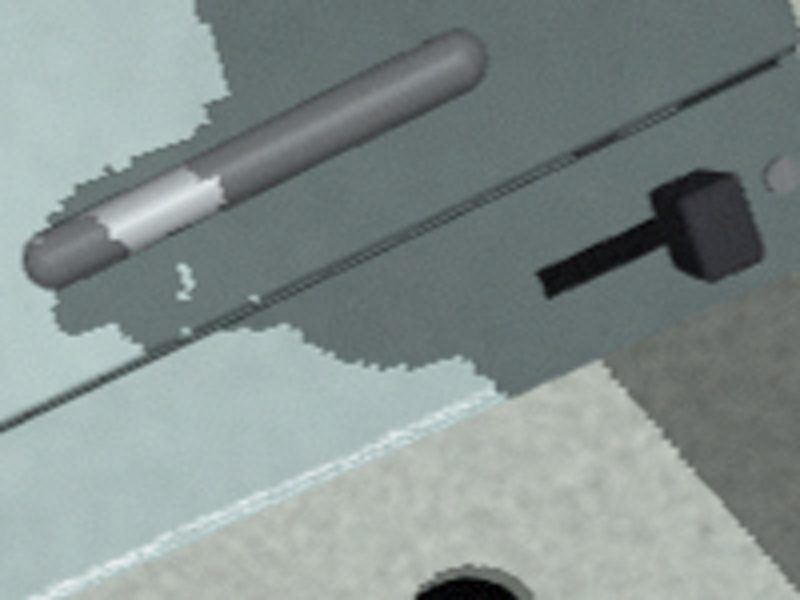

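```bash
python3 - <<'E'
import cv2
v=cv2.imread('pics/w3.png')
cv2.imwrite('pics/c7.png',cv2.resize(v[0:40,195:290],None,fx=8,fy=8,interpolation=cv2.INTER_CUBIC))
E
```

```text
(no output)
```

View pics/c7.png

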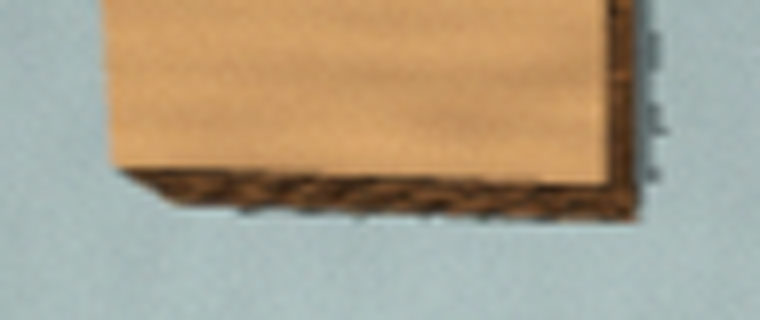

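```bash
cat > b.py <<'E'
from h import *
m3=np.load('w3.npy',allow_pickle=True).item();m4=np.load('w4.npy',allow_pickle=True).item();T=camera_model('top')
c4=lambda x,y:(x/4+235-.4,y/4+40-.4)
c5=lambda x,y:(x/4+240-.4,y/4+160-.4)
c6=lambda x,y:(x/4+250-.4,y/4+60-.4)
c7=lambda x,y:(x/8+195-.4,y/8-.4)
pr=lambda n,r:print(n,r[0].round(4),r[1].round(2))
pr('rearL',tri([m3,m4],[c7(112,168),c4(81,384)]))
pr('rearR',tri([m3,m4],[c7(608,186),c4(304,390)]))
g=[onz(m4,c4(*p),.1305) for p in((81,384),(304,390),(195,32),(75,160),(309,160))]
print(np.round(g,4),'wid',np.linalg.norm(g[0]-g[1]),np.linalg.norm(g[3]-g[4]))
rm=(g[0]+g[1])/2;ax=g[2]-rm;print('len',np.linalg.norm(ax),'yaw axis',np.degrees(np.arctan2(ax[1],ax[0])),'yaw edge',np.degrees(np.arctan2(*(g[0]-g[1])[[1,0]]))-90)
u=ax/np.linalg.norm(ax);print('origin',rm+.033*u,(rm+.033/.07*ax), 'wide mid',(g[3]+g[4])/2)
pr('barL',tri([m3,m4],[c6(48,262),c5(247,258)]))
pr('barR',tri([m3,m4],[c6(462,55),c5(618,100)]))
pr('post foot?',tri([m3,m4],[c6(48,262),c5(247,258)]))
t=onz(m3,c6(725,225),.129);print('tab',t.round(4))
P=np.array([[-53,42,140.5],[-53,-42,140.5],[-108,-85,129],[-130,120,100],[-84,120,106.5]])/1e3
E
python3 b.py
```

```text
rearL [0.6203 0.1442 0.1301] 0.36
rearR [0.6057 0.0985 0.1292] 0.38
[[0.6204 0.1438 0.1305]
 [0.6059 0.0981 0.1305]
 [0.6794 0.0987 0.1305]
 [0.6634 0.1297 0.1305]
 [0.6502 0.0838 0.1305]] wid 0.0479300819675574 0.04779361692349673
len 0.06984500871918706 yaw axis -18.52065060319562 yaw edge -17.64951175127503
origin [0.64443694 0.11044337 0.1305    ] [0.64436766 0.11046658 0.1305    ] wide mid [0.65681531 0.106753   0.1305    ]
barL [0.5344 0.1287 0.1401] 0.77
barR [0.5495 0.0393 0.1462] 0.8
post foot? [0.5344 0.1287 0.1401] 0.77
tab [ 0.5013 -0.009   0.129 ]
```

```bash
python3 - <<'E'
from h import *
goal((.6443,.1105,.18),72);goal((.6443,.1105,.119),72)
E
```

```text
turn [ 0.0000e+00  6.0000e-02 -1.7812e+02] | 178.1 shift [ 0.0763 -0.0305  0.1225] tool [0.5625 0.1025 0.3025] t 3.27 q7 -2.27 F [-0.1 -0.6  0.5] w 0.0855
turn [ 0.04 -0.    1.88] | 1.9 shift [ 0.0763 -0.0305  0.1225] tool [0.5625 0.1025 0.3025] t 3.27 q7 -2.27 F [-0.1 -0.6  0.5] w 0.0855
turn [ 0.0000e+00  6.0000e-02 -1.7812e+02] | 178.1 shift [ 0.0763 -0.0305  0.1835] tool [0.5625 0.1025 0.3025] t 3.27 q7 -2.27 F [-0.1 -0.6  0.5] w 0.0855
turn [ 0.04 -0.    1.88] | 1.9 shift [ 0.0763 -0.0305  0.1835] tool [0.5625 0.1025 0.3025] t 3.27 q7 -2.27 F [-0.1 -0.6  0.5] w 0.0855
```

```bash
python3 -m creep '[[[0,0,1.9,0.0763,-0.0305,0.09,100],[0,0,1.9,0.0763,-0.0305,0.09,100],[0,0,1.9,0.0763,-0.0305,0.09,100],[0,0,1.9,0.0763,-0.0305,0.1225,100],[0,0,1.9,0.0763,-0.0305,0.1225,100],[0,0,1.9,0.0763,-0.0305,0.1225,100],[0,0,1.9,0.0763,-0.0305,0.1225,100],[0,0,1.9,0.0763,-0.0305,0.1225,100]]]' 
python3 - <<'E'
from h import *
im=camera('wrist');cv2.imwrite('pics/w5.png',im[:,:,::-1])
goal((.6443,.1105,.119),72)
E
```

```text
t: 3.93
tool_pos: [0.6459, 0.1118, 0.1831]
tool_rot: [-3.102, 0.49, -0.006]
ft_force: [0.4, -0.1, -0.5]
grip_width: 0.0852
turn [ 3.5000e-01 -1.5000e-01 -1.7998e+02] | 180.0 shift [-0.0015  0.0018  0.064 ] tool [0.646  0.1117 0.183 ] t 3.98 q7 -2.35 F [0.4 0.5 1.4] w 0.0854
turn [-0.1  -0.22  0.02] | 0.2 shift [-0.0015  0.0018  0.064 ] tool [0.646  0.1117 0.183 ] t 3.98 q7 -2.35 F [0.4 0.5 1.4] w 0.0854
```

View pics/w5.png

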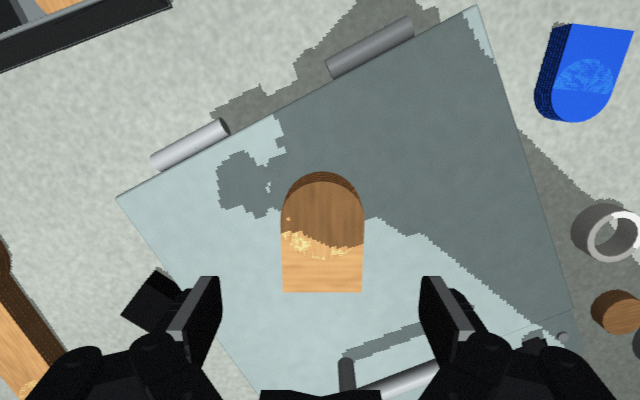

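```bash
python3 -m creep '[[[0,0,0,-0.0015,0.001,0.03,100],[0,0,0,-0.0015,0.001,0.045,100],[0,0,0,-0.0015,0.001,0.064,100],[0,0,0,-0.0015,0.001,0.064,100],[0,0,0,-0.0015,0.001,0.064,100],[0,0,0,-0.0015,0.001,0.064,100]]]' 40
python3 - <<'E'
from h import *
im=camera('wrist');cv2.imwrite('pics/w6.png',im[:,:,::-1])
goal((.6443,.1105,.119),72)
E
```

```text
t: 4.48
tool_pos: [0.6445, 0.1112, 0.118]
tool_rot: [-3.102, 0.491, -0.004]
ft_force: [-0.4, 0.2, 0.8]
grip_width: 0.0853
turn [ 2.4000e-01 -1.3000e-01 -1.7999e+02] | 180.0 shift [-0.0001  0.0008 -0.001 ] tool [0.6446 0.1112 0.118 ] t 4.53 q7 -2.38 F [-0.6  0.2  0.4] w 0.0853
turn [-0.08 -0.16  0.01] | 0.2 shift [-0.0001  0.0008 -0.001 ] tool [0.6446 0.1112 0.118 ] t 4.53 q7 -2.38 F [-0.6  0.2  0.4] w 0.0853
```

View pics/w6.png

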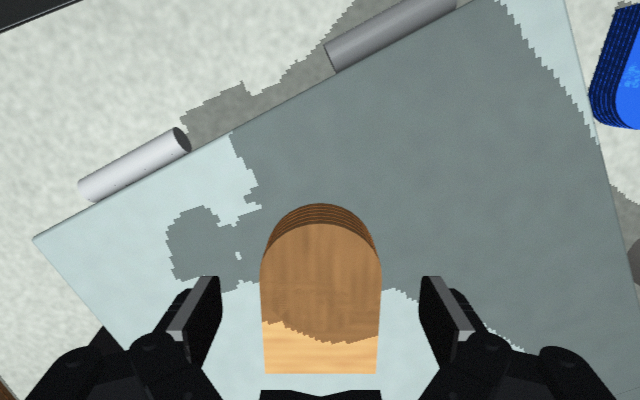

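```bash
python3 -m creep '[[[0,0,0,0,0,0,0],[0,0,0,0,0,0,0],[0,0,0,0,0,0,0],[0,0,0,0,0,0,0],[0,0,0,0,0,0,0],[0,0,0,0,0,0,0],[0,0,0,0,0,0,0],[0,0,0,0,0,0,0],[0,0,0,0,0,0,0],[0,0,0,0,0,0,0],[0,0,0,0,0,0,0],[0,0,0,0,0,0,0]]]' 40
python3 - <<'E'
from h import *
m=camera_model('wrist');im=camera('wrist');cv2.imwrite('pics/w7.png',im[:,:,::-1])
goal((.6443,.1105,.119),72)
E
```

```text
t: 5.53
tool_pos: [0.644, 0.111, 0.1167]
tool_rot: [-3.103, 0.491, -0.002]
ft_force: [-1.7, 0.0, 6.3]
grip_width: 0.0475
turn [ 9.0000e-02 -3.0000e-02 -1.7999e+02] | 180.0 shift [ 0.0005  0.0004 -0.0023] tool [0.644  0.111  0.1167] t 5.58 q7 -2.38 F [-1.7  0.3  7. ] w 0.0475
turn [-0.02 -0.06  0.01] | 0.1 shift [ 0.0005  0.0004 -0.0023] tool [0.644  0.111  0.1167] t 5.58 q7 -2.38 F [-1.7  0.3  7. ] w 0.0475
```

View pics/w7.png

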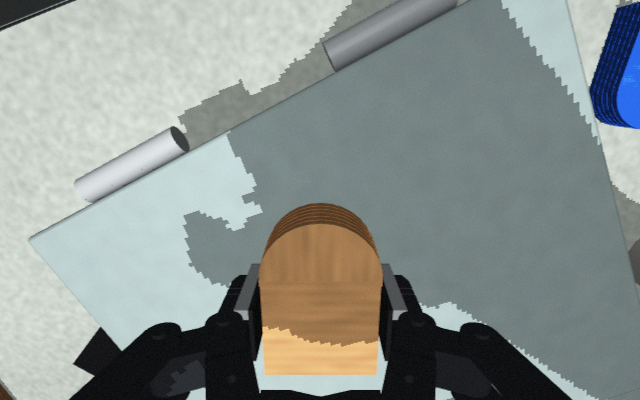

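```bash
python3 -m creep '[[[0,0,0,0,0,-0.02,0],[0,0,0,0,0,-0.05,0],[0,0,0,0,0,-0.08,0],[0,0,0,0,0,-0.11,0],[0,0,0,0,0,-0.13,0],[0,0,0,0,0,-0.13,0],[0,0,0,0,0,-0.13,0]]]' 40
python3 - <<'E'
from h import *
m=camera_model('wrist');im=camera('wrist');cv2.imwrite('pics/w8.png',im[:,:,::-1])
goal((.4597,-.3225,.16),72)
E
```

```text
t: 6.17
tool_pos: [0.6439, 0.1111, 0.2467]
tool_rot: [-3.102, 0.491, -0.003]
ft_force: [-0.3, 0.2, -2.3]
grip_width: 0.0473
turn [-3.0000e-02  5.0000e-02 -1.7999e+02] | 180.0 shift [-0.0408  0.4687  0.0855] tool [0.6433 0.1107 0.2452] t 6.22 q7 -2.33 F [ 0.9 -0.4 -2.5] w 0.0468
turn [0.03 0.02 0.01] | 0.0 shift [-0.0408  0.4687  0.0855] tool [0.6433 0.1107 0.2452] t 6.22 q7 -2.33 F [ 0.9 -0.4 -2.5] w 0.0468
```

View pics/w8.png

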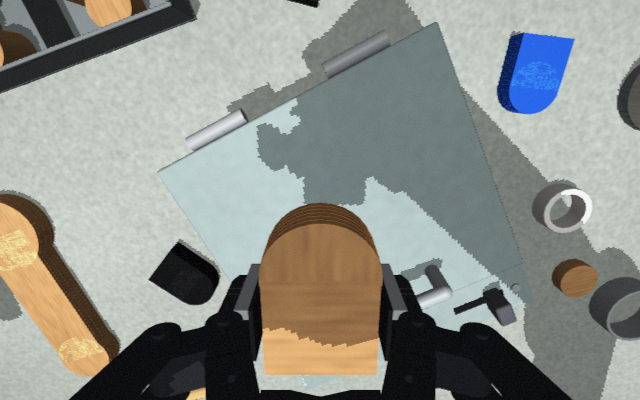

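```bash
python3 -m creep '[[[0,0,0,-0.041,0.469,0,0],[0,0,0,-0.041,0.469,0,0],[0,0,0,-0.041,0.469,0,0],[0,0,0,-0.041,0.469,0,0],[0,0,0,-0.041,0.469,0,0],[0,0,0,-0.041,0.469,0,0],[0,0,0,-0.041,0.469,0,0],[0,0,0,-0.041,0.469,0,0],[0,0,0,-0.041,0.469,0,0],[0,0,0,-0.041,0.469,0,0],[0,0,0,-0.041,0.469,0,0],[0,0,0,-0.041,0.469,0,0],[0,0,0,-0.041,0.469,0.08,0],[0,0,0,-0.041,0.469,0.08,0],[0,0,0,-0.041,0.469,0.08,0],[0,0,0,-0.041,0.469,0.08,0],[0,0,0,-0.041,0.469,0.08,0]]]' 40
python3 - <<'E'
from h import *
m=camera_model('wrist');im=camera('wrist');cv2.imwrite('pics/w9.png',im[:,:,::-1]);np.save('w9.npy',m,allow_pickle=True)
goal((.4597,-.3225,.085),72)
E
```

```text
t: 7.63
tool_pos: [0.4604, -0.3222, 0.1666]
tool_rot: [-3.103, 0.49, -0.0]
ft_force: [-0.5, -1.1, -0.6]
grip_width: 0.0472
turn [ 1.8000e-01  3.0000e-02 -1.7994e+02] | 179.9 shift [-0.0014  0.0003  0.0825] tool [ 0.461  -0.3226  0.1675] t 7.68 q7 -1.52 F [ 0.3 -0.  -1.5] w 0.0472
turn [ 0.02 -0.11  0.06] | 0.1 shift [-0.0014  0.0003  0.0825] tool [ 0.461  -0.3226  0.1675] t 7.68 q7 -1.52 F [ 0.3 -0.  -1.5] w 0.0472
```

View pics/w9.png

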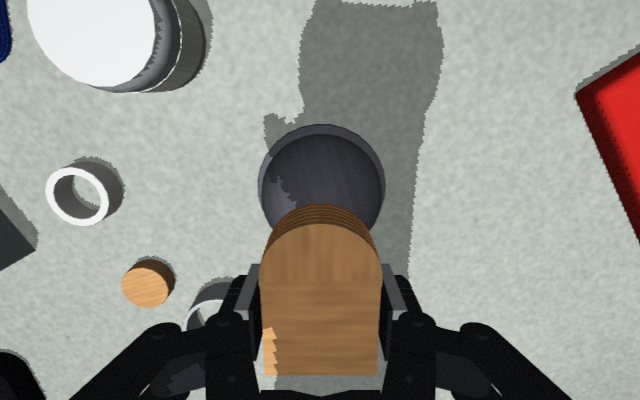

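```bash
python3 - <<'E'
from h import *
im=cv2.imread('pics/w9.png');cv2.imwrite('pics/c9.png',cv2.resize(im[115:260,245:400],None,fx=4,fy=4,interpolation=cv2.INTER_CUBIC))
E
```

```text
(no output)
```

View pics/c9.png

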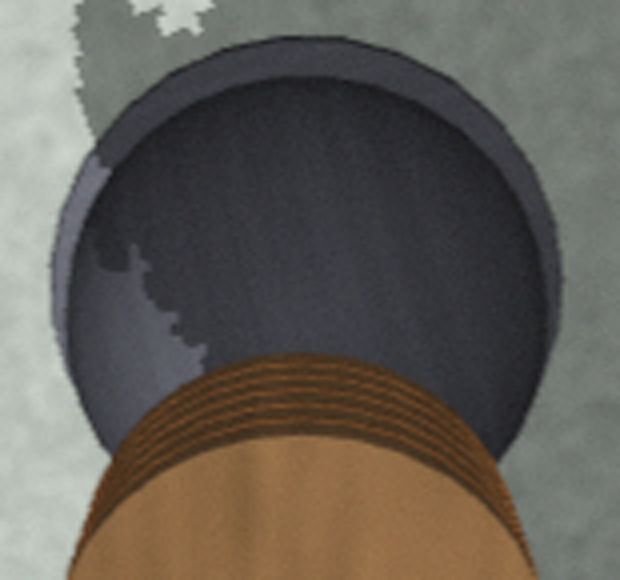

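```bash
python3 - <<'E'
from h import *
m=np.load('w9.npy',allow_pickle=True).item()
c=lambda L:[(x/4+245-.4,y/4+115-.4) for x,y in L]
ft=c([(53,270),(561,270),(308,36),(110,140),(500,140),(62,210),(549,200)])
sp=c([(67,300),(550,300),(308,75),(110,175),(490,165),(90,215),(100,440),(505,440)])
g=np.array([onz(m,p,.008) for p in ft])
for rr in(.056,None):
    r=least_squares(lambda q:np.hypot(g[:,0]-q[0],g[:,1]-q[1])-(rr or q[2]),[.45,-.32,.056]);print('foot',r.x.round(4),(r.fun*1e3).round(1))
def ang(p,C):
    o,d=ray(m,p);v=C-o;return np.arccos(v@d/np.linalg.norm(v)/np.linalg.norm(d))-np.arcsin(.05/np.linalg.norm(v))
r=least_squares(lambda C:[ang(p,np.r_[C,.02]) for p in sp],[.45,-.32]);print(r.x.round(4),(r.fun*350).round(1))
r=least_squares(lambda C:[ang(p,C) for p in sp],[.45,-.32,.02]);print(r.x.round(4))
# block in hand: tip of upper face and lower face -> world
s=state();R0=Rn.from_rotvec(s['tool_rot']).as_matrix();hb=.1675-.0105
for p,z in((c([(305,434)])[0],hb+.024),(c([(305,352)])[0],hb)):print('tip',onz(m,p,z).round(4),(R0.T@(onz(m,p,z)-s['tool_pos'])).round(4))
q=[onz(m,p,hb+.024) for p in((264,375),(379,375))];print([(R0.T@(a-s['tool_pos'])).round(4) for a in q])
E
```

```text
foot [ 0.458  -0.3224  0.056 ] [-0.8 -0.6  1.7 -1.1 -1.6  0.2  0.5]
foot [ 0.4594 -0.3229  0.055 ] [-0.1  0.1  1.2 -1.1 -1.6  0.6  0.9]
[ 0.4592 -0.3226] [-0.8  0.3 -0.2 -0.2 -1.  -1.  -0.9 -2.4]
[ 0.4585 -0.3223  0.0153]
tip [ 0.4964 -0.334   0.181 ] [ 0.0372  0.     -0.0134]
tip [ 0.4961 -0.334   0.157 ] [0.037  0.0001 0.0106]
[array([-0.0326, -0.0242, -0.0136]), array([-0.0326,  0.0249, -0.0136])]
```

```bash
python3 -m creep '[[[0,0,0,-0.0015,0.0005,0.03,0],[0,0,0,-0.0015,0.0005,0.05,0],[0,0,0,-0.0015,0.0005,0.07,0],[0,0,0,-0.0015,0.0005,0.08,0],[0,0,0,-0.0015,0.0005,0.08,0],[0,0,0,-0.0015,0.0005,0.08,0],[0,0,0,-0.0015,0.0005,0.08,0],[0,0,0,-0.0015,0.0005,0.08,0]]]' 40
python3 - <<'E'
from h import *
goal((.4592,-.3225,.081),72)
E
```

```text
t: 8.35
tool_pos: [0.4592, -0.3231, 0.0875]
tool_rot: [3.102, -0.491, 0.004]
ft_force: [0.7, 0.1, -1.1]
grip_width: 0.0473
turn [ 2.4000e-01  7.0000e-02 -1.7999e+02] | 180.0 shift [-0.0002 -0.0005  0.0065] tool [ 0.4592 -0.3231  0.0875] t 8.35 q7 -1.56 F [ 0.7  0.1 -1.1] w 0.0473
turn [ 0.05 -0.15  0.01] | 0.2 shift [-0.0002 -0.0005  0.0065] tool [ 0.4592 -0.3231  0.0875] t 8.35 q7 -1.56 F [ 0.7  0.1 -1.1] w 0.0473
```

```bash
python3 -m creep '[[[0,0,0,0,-0.0005,0.003,0],[0,0,0,0,-0.0005,0.005,0],[0,0,0,0,-0.0005,0.005,0],[0,0,0,0,-0.0005,0.005,0]]]' 40
python3 -m creep '[[[0,0,0,0,0,0.001,0],[0,0,0,0,0,0.001,0],[0,0,0,0,0,0.001,0]]]'
python3 -m creep '[[[0,0,0,0,0,0.001,0],[0,0,0,0,0,0.001,0],[0,0,0,0,0,0.001,0]]]'
```

```text
t: 8.68
tool_pos: [0.4582, -0.322, 0.0807]
tool_rot: [-3.103, 0.491, 0.0]
ft_force: [0.1, 0.2, -0.7]
grip_width: 0.0475
t: 8.93
tool_pos: [0.4584, -0.3221, 0.08]
tool_rot: [3.103, -0.491, 0.0]
ft_force: [-1.3, -0.2, 1.9]
grip_width: 0.0471
t: 9.18
tool_pos: [0.4585, -0.3221, 0.0799]
tool_rot: [3.102, -0.491, 0.001]
ft_force: [-3.4, 1.4, 11.1]
grip_width: 0.0475
```

```bash
python3 -m creep '[[[0,0,0,0,0,-0.0008,0],[0,0,0,0,0,-0.0008,0],[0,0,0,0,0,-0.0008,0]]]' 
python3 -m creep '[[[0,0,0,0,0,0,56],[0,0,0,0,0,0,57],[0,0,0,0,0,0,58],[0,0,0,0,0,0,59],[0,0,0,0,0,0,61],[0,0,0,0,0,0,63],[0,0,0,0,0,0,66],[0,0,0,0,0,0,70],[0,0,0,0,0,0,70]]]' 20
python3 - <<'E'
from h import *
im=camera('wrist');cv2.imwrite('pics/w10.png',im[:,:,::-1]);im=camera('scene');cv2.imwrite('pics/s10.png',cv2.resize(im[180:250,140:250,::-1],None,fx=6,fy=6,interpolation=cv2.INTER_CUBIC))
E
```

```text
t: 9.43
tool_pos: [0.4585, -0.3221, 0.08]
tool_rot: [3.103, -0.491, 0.001]
ft_force: [-2.3, 0.5, 6.6]
grip_width: 0.0475
t: 10.18
tool_pos: [0.4583, -0.322, 0.0796]
tool_rot: [3.103, -0.491, 0.0]
ft_force: [0.3, -1.3, -0.7]
grip_width: 0.0596
```

View pics/w10.png

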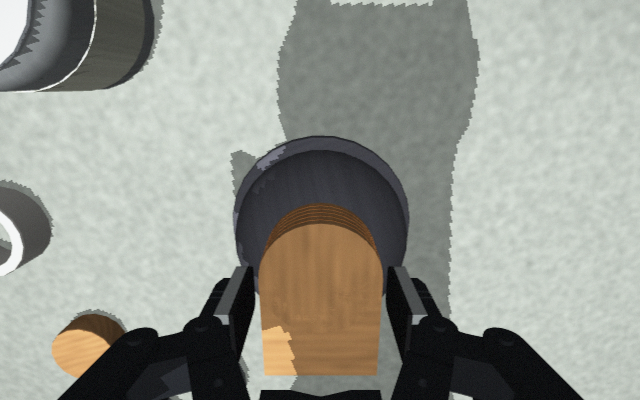

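View pics/s10.png

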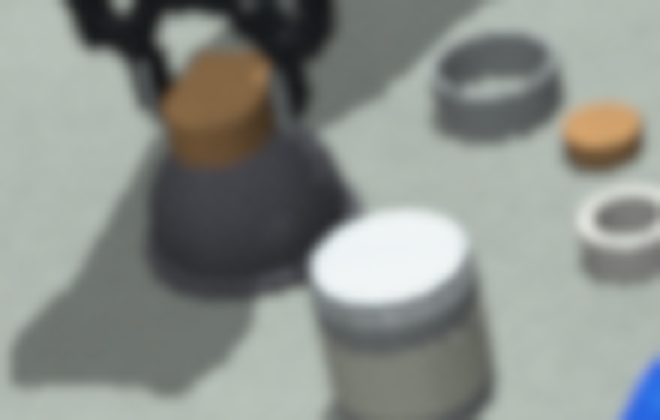

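```bash
python3 -m creep '[[[0,0,0,0,0,0,100],[0,0,0,0,0,0,100],[0,0,0,0,0,0,100],[0,0,0,0,0,0,100],[0,0,0,0,0,-0.02,100],[0,0,0,0,0,-0.05,100],[0,0,0,0,0,-0.08,100],[0,0,0,0,0,-0.12,100],[0,0,0,0,0,-0.16,100],[0,0,0,-0.05,0,-0.19,100],[0,0,0,-0.05,0,-0.19,100],[0,0,0,-0.05,0,-0.19,100]]]' 
python3 - <<'E'
from h import *
m=camera_model('wrist');im=camera('wrist');cv2.imwrite('pics/w11.png',im[:,:,::-1]);np.save('w11.npy',m,allow_pickle=True)
im=camera('scene');cv2.imwrite('pics/s11.png',cv2.resize(im[180:250,140:250,::-1],None,fx=6,fy=6,interpolation=cv2.INTER_CUBIC))
goal((.542,.084,.25),9.5)
E
```

```text
t: 11.28
tool_pos: [0.4092, -0.3068, 0.2726]
tool_rot: [3.1, -0.493, 0.004]
ft_force: [0.7, 0.0, 0.1]
grip_width: 0.0852
turn [ 1.2000e-01  1.0000e-02 -1.1753e+02] | 117.5 shift [ 0.0039 -0.4123  0.0198] tool [ 0.4107 -0.3069  0.2702] t 11.38 q7 -1.43 F [ 1.   0.5 -0.4] w 0.0853
turn [ 1.000e-02 -1.100e-01  6.247e+01] | 62.5 shift [ 0.0039 -0.4123  0.0198] tool [ 0.4107 -0.3069  0.2702] t 11.38 q7 -1.43 F [ 1.   0.5 -0.4] w 0.0853
```

View pics/w11.png

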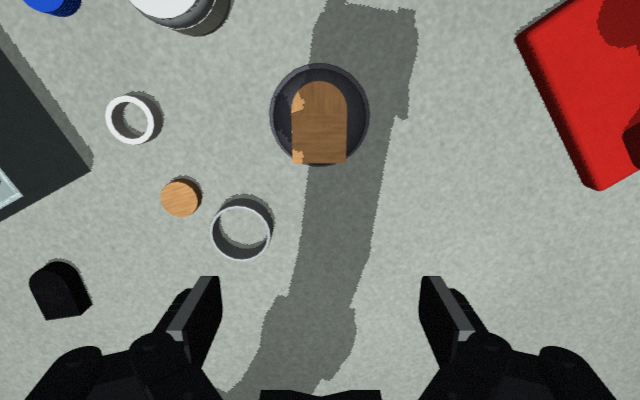

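View pics/s11.png

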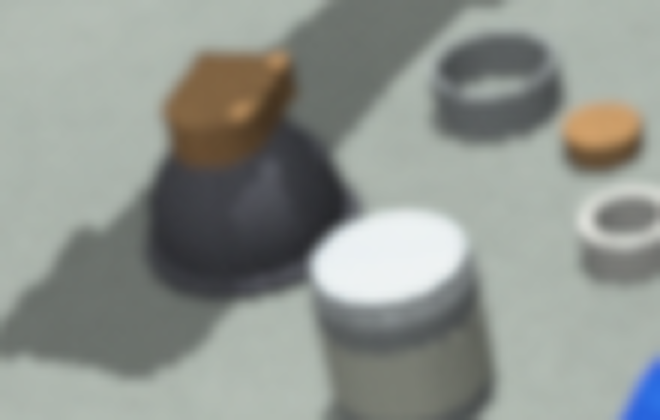

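```bash
python3 - <<'E'
from h import *
goal((.545,.02,.27),9.2)
E
```

```text
turn [ 1.2000e-01  1.0000e-02 -1.1723e+02] | 117.2 shift [ 2.660e-02 -3.524e-01 -1.000e-04] tool [ 0.4107 -0.3069  0.2702] t 11.38 q7 -1.43 F [ 1.   0.5 -0.4] w 0.0853
turn [ 0.   -0.11 62.77] | 62.8 shift [ 2.660e-02 -3.524e-01 -1.000e-04] tool [ 0.4107 -0.3069  0.2702] t 11.38 q7 -1.43 F [ 1.   0.5 -0.4] w 0.0853
```

```bash
python3 -m creep '[[[0,0,-117,0.027,-0.352,0,100],[0,0,-117,0.027,-0.352,0,100],[0,0,-117,0.027,-0.352,0,100],[0,0,-117,0.027,-0.352,0,100],[0,0,-117,0.027,-0.352,0,100],[0,0,-117,0.027,-0.352,0,100],[0,0,-117,0.027,-0.352,0,100],[0,0,-117,0.027,-0.352,0,100],[0,0,-117,0.027,-0.352,0,100],[0,0,-117,0.027,-0.352,0,100],[0,0,-117,0.027,-0.352,0,100],[0,0,-117,0.027,-0.352,0,100],[0,0,-117,0.027,-0.352,0,100],[0,0,-117,0.027,-0.352,0,100],[0,0,-117,0.027,-0.352,0,100],[0,0,-117,0.027,-0.352,0,100],[0,0,-117,0.027,-0.352,0,100],[0,0,-117,0.027,-0.352,0,100],[0,0,-117,0.027,-0.352,0,100],[0,0,-117,0.027,-0.352,0,100]]]' 
python3 - <<'E'
from h import *
m=camera_model('wrist');im=camera('wrist');cv2.imwrite('pics/w12.png',im[:,:,::-1]);np.save('w12.npy',m,allow_pickle=True)
goal((.545,.02,.27),9.2)
E
```

```text
t: 13.05
tool_pos: [0.5453, 0.0201, 0.2689]
tool_rot: [-2.041, -2.386, -0.0]
ft_force: [-1.0, 1.1, -0.3]
grip_width: 0.0854
turn [-0.03 -0.04 -0.27] | 0.3 shift [ 0.     -0.0003 -0.0009] tool [0.5453 0.02   0.2691] t 13.1 q7 -0.27 F [-0.3 -0.   0.1] w 0.0854
turn [-6.0000e-02  5.0000e-02  1.7973e+02] | 179.7 shift [ 0.     -0.0003 -0.0009] tool [0.5453 0.02   0.2691] t 13.1 q7 -0.27 F [-0.3 -0.   0.1] w 0.0854
```

View pics/w12.png

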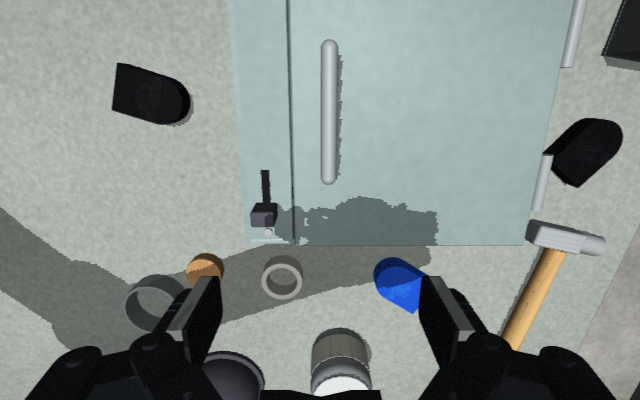

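```bash
python3 - <<'E'
import cv2
v=cv2.imread('pics/w12.png')
a=cv2.resize(v[30:250,225:365],None,fx=2.7,fy=2.7,interpolation=cv2.INTER_CUBIC)
b=cv2.resize(v[160:250,235:310],None,fx=5,fy=5,interpolation=cv2.INTER_CUBIC)
cv2.imwrite('pics/c12.png',a);cv2.imwrite('pics/c12b.png',b)
E
```

```text
(no output)
```

View pics/c12.png

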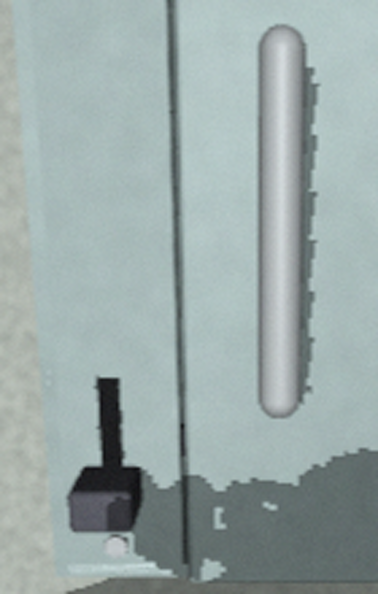

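View pics/c12b.png

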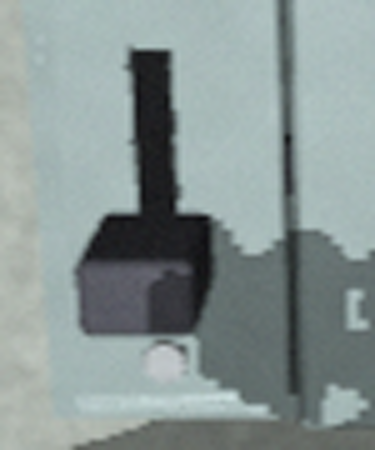

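```bash
python3 - <<'E'
from h import *
ld=lambda n:np.load(n+'.npy',allow_pickle=True).item()
m3,m4,m12=ld('w3'),ld('w4'),ld('w12');T=camera_model('top')
a=lambda x,y:(x/2.7+225-.3,y/2.7+30-.3)
b=lambda x,y:(x/5+235-.4,y/5+160-.4)
c5=lambda x,y:(x/4+240-.4,y/4+160-.4)
c6=lambda x,y:(x/4+250-.4,y/4+60-.4)
for n,p5,p6,p12 in(('L',(247,258),(48,262),(282,46)),('R',(618,100),(462,55),(279,397))):
    x,e=tri([m3,m4,m12],[c6(*p6),c5(*p5),a(*p12)]);print(n,x.round(4),round(e,2),'onz12',onz(m12,a(*p12),.1405).round(4))
x,e=tri([m3,m12],[c6(728,225),b(138,298)]);print('tab',x.round(4),e,onz(m12,b(138,298),.129).round(4),onz(m3,c6(728,225),.129).round(4))
for p in((77,262),(198,262),(77,333),(198,333)):print(onz(m12,b(*p),.129).round(4))
goal((.5415,.0835,.20),9.2)
E
```

```text
L [0.5344 0.1291 0.1396] 1.22 onz12 [0.5345 0.1294 0.1405]
R [0.5489 0.0393 0.1426] 1.19 onz12 [0.5486 0.0395 0.1405]
tab [ 0.4995 -0.0126  0.1177] 0.25609158004158417 [ 0.501  -0.0079  0.129 ] [ 0.5011 -0.0096  0.129 ]
[ 0.4903 -0.0031  0.129 ]
[5.102e-01 1.000e-04 1.290e-01]
[ 0.4915 -0.0158  0.129 ]
[ 0.5116 -0.0126  0.129 ]
turn [-0.03 -0.04 -0.27] | 0.3 shift [0.0632 0.0062 0.0692] tool [0.5453 0.02   0.2691] t 13.1 q7 -0.27 F [-0.3 -0.   0.1] w 0.0854
turn [-6.0000e-02  5.0000e-02  1.7973e+02] | 179.7 shift [0.0632 0.0062 0.0692] tool [0.5453 0.02   0.2691] t 13.1 q7 -0.27 F [-0.3 -0.   0.1] w 0.0854
```

```bash
python3 -m creep '[[[0,0,0,0.064,0.0066,0.04,100],[0,0,0,0.064,0.0066,0.04,100],[0,0,0,0.064,0.0066,0.07,100],[0,0,0,0.064,0.0066,0.1,100],[0,0,0,0.064,0.0066,0.12,100],[0,0,0,0.064,0.0066,0.1366,100],[0,0,0,0.064,0.0066,0.1366,100],[0,0,0,0.064,0.0066,0.1366,100],[0,0,0,0.064,0.0066,0.1366,100]]]' 
python3 - <<'E'
from h import *
im=camera('wrist');cv2.imwrite('pics/w13.png',im[:,:,::-1])
goal((.5416,.0844,.1325),9.1)
E
```

```text
t: 13.85
tool_pos: [0.5423, 0.0846, 0.134]
tool_rot: [2.04, 2.388, 0.002]
ft_force: [0.2, 0.3, 0.1]
grip_width: 0.0855
turn [ 0.12 -0.   -0.11] | 0.2 shift [ 0.0001 -0.0009  0.0018] tool [0.5425 0.0845 0.1343] t 13.9 q7 -0.52 F [-0.6 -0.4  0.5] w 0.0853
turn [ -0.    -0.19 179.89] | 179.9 shift [ 0.0001 -0.0009  0.0018] tool [0.5425 0.0845 0.1343] t 13.9 q7 -0.52 F [-0.6 -0.4  0.5] w 0.0853
```

View pics/w13.png

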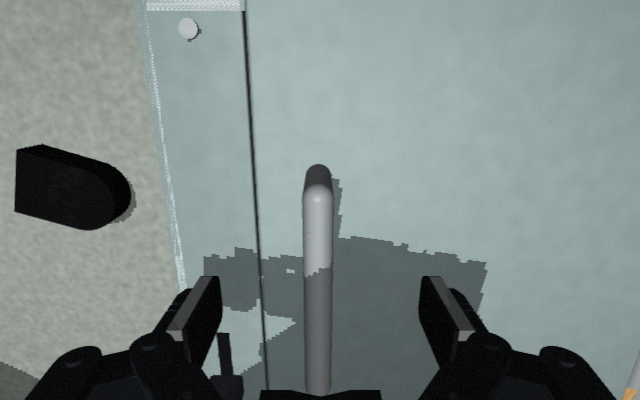

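The bar is at column 318, centred between the jaws. I'll close on it.

```bash
python3 -m creep '[[[0,0,0,0,-0.001,0.001,0],[0,0,0,0,-0.001,0.001,0],[0,0,0,0,-0.001,0.001,0],[0,0,0,0,-0.001,0.001,0],[0,0,0,0,-0.001,0.001,0],[0,0,0,0,-0.001,0.001,0],[0,0,0,0,-0.001,0.001,0],[0,0,0,0,-0.001,0.001,0],[0,0,0,0,-0.001,0.001,0],[0,0,0,0,-0.001,0.001,0],[0,0,0,0,-0.001,0.001,0],[0,0,0,0,-0.001,0.001,0],[0,0,0,0,-0.001,0.001,0],[0,0,0,0,-0.001,0.001,0]]]' 60
python3 -m creep '[[[0,0,0,0,0,-0.002,0],[0,0,0,0,0,-0.004,0],[0,0,0,0,0,-0.004,0],[0,0,0,0,0,-0.004,0]]]'
```

```text
t: 15.07
tool_pos: [0.5413, 0.084, 0.1323]
tool_rot: [2.04, 2.388, 0.002]
ft_force: [6.2, 0.4, 1.9]
grip_width: 0.0099
t: 15.4
tool_pos: [0.5421, 0.0841, 0.136]
tool_rot: [2.04, 2.388, 0.004]
ft_force: [10.6, 1.5, -6.3]
grip_width: 0.0101
```

```bash
python3 -m creep '[[[0,0,0,0,0.001,-0.002,0],[0,0,0,0,0.0015,-0.004,0],[0,0,0,0,0.0015,-0.004,0],[0,0,0,0,0.0015,-0.004,0]]]'
python3 -m creep '[[[0,0,0,0,0,-0.0015,0],[0,0,0,0,0.0005,-0.003,0],[0,0,0,0,0.0005,-0.003,0],[0,0,0,0,0.0005,-0.003,0]]]'
```

```text
t: 15.73
tool_pos: [0.543, 0.0842, 0.1396]
tool_rot: [2.04, 2.389, 0.002]
ft_force: [9.4, 0.9, -6.6]
grip_width: 0.0101
t: 16.07
tool_pos: [0.5437, 0.0843, 0.1426]
tool_rot: [2.04, 2.388, 0.003]
ft_force: [10.0, 2.2, -7.7]
grip_width: 0.0098
```

```bash
python3 -m creep '[[[0,0,0,0,0.0005,-0.0015,0],[0,0,0,0,0.0015,-0.003,0],[0,0,0,0,0.0015,-0.003,0],[0,0,0,0,0.0015,-0.003,0]]]'
python3 -m creep '[[[0,0,0,0,0.0005,-0.0015,0],[0,0,0,0,0.0015,-0.003,0],[0,0,0,0,0.0015,-0.003,0],[0,0,0,0,0.0015,-0.003,0]]]'
python3 - <<'E'
from h import *
im=camera('wrist');cv2.imwrite('pics/w14.png',im[:,:,::-1])
E
```

```text
t: 16.4
tool_pos: [0.5444, 0.0845, 0.1452]
tool_rot: [-2.04, -2.389, -0.001]
ft_force: [9.5, 1.5, -8.0]
grip_width: 0.0101
t: 16.73
tool_pos: [0.5452, 0.0846, 0.1479]
tool_rot: [-2.039, -2.388, 0.001]
ft_force: [6.8, 1.5, -8.1]
grip_width: 0.0097
```

View pics/w14.png

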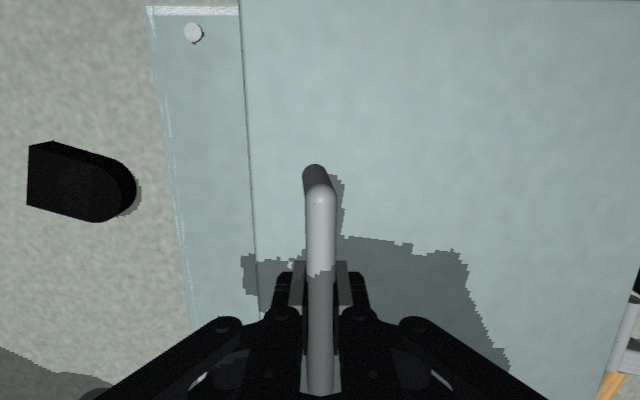

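```bash
python3 - <<'E'
import numpy as np
f=lambda t:np.array([183*(1-np.cos(t))+40*np.sin(t),183*np.sin(t)-40*(1-np.cos(t))])
for t in np.arange(.12,1.08,.04):print(round(t,2),((f(t)-f(.086))/1e3).round(4))
E
```

```text
0.12 [0.002 0.006]
0.16 [0.0046 0.0131]
0.2 [0.0075 0.02  ]
0.24 [0.0106 0.0268]
0.28 [0.0141 0.0334]
0.32 [0.0178 0.04  ]
0.36 [0.0217 0.0463]
0.4 [0.0259 0.0525]
0.44 [0.0304 0.0586]
0.48 [0.035  0.0644]
0.52 [0.04   0.0701]
0.56 [0.0451 0.0755]
0.6 [0.0504 0.0808]
0.64 [0.056  0.0858]
0.68 [0.0617 0.0906]
0.72 [0.0677 0.0952]
0.76 [0.0738 0.0995]
0.8 [0.0801 0.1036]
0.84 [0.0865 0.1074]
0.88 [0.0931 0.111 ]
0.92 [0.0998 0.1143]
0.96 [0.1067 0.1173]
1.0 [0.1137 0.12  ]
1.04 [0.1207 0.1225]
```

```bash
python3 -m creep '[[[0,0,0,0,0.002,-0.006,0],[0,0,0,0,0.0046,-0.0131,0],[0,0,0,0,0.0075,-0.02,0],[0,0,0,0,0.0075,-0.02,0],[0,0,0,0,0.0075,-0.02,0]]]'
python3 - <<'E'
from h import *
im=camera('wrist');cv2.imwrite('pics/w15.png',im[:,:,::-1])
im=camera('scene');cv2.imwrite('pics/s15.png',cv2.resize(im[150:270,140:390,::-1],None,fx=3,fy=3,interpolation=cv2.INTER_CUBIC))
E
```

```text
t: 17.2
tool_pos: [0.5525, 0.0857, 0.1683]
tool_rot: [-2.04, -2.389, 0.001]
ft_force: [2.8, 0.7, -4.3]
grip_width: 0.0098
```

View pics/w15.png

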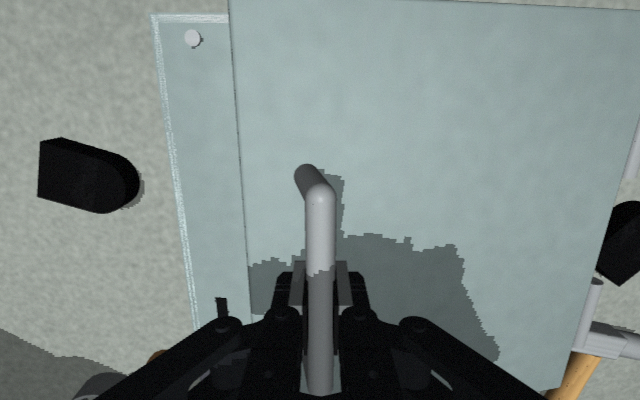

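View pics/s15.png

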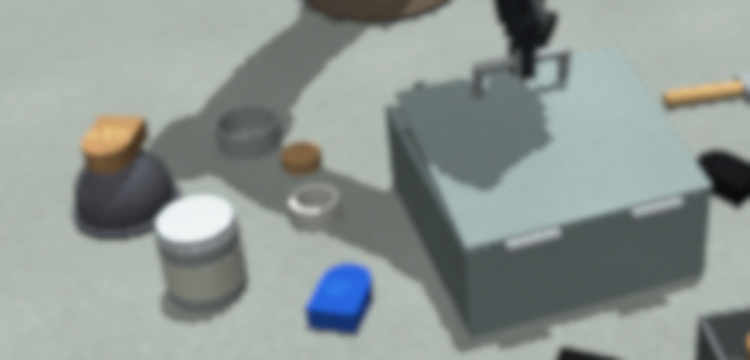

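The lid edge has risen clear of the deck to about 0.2 rad, with only 4 N on the wrist. That is past the 0.04 rad of play, so it isn't caught and the release isn't needed. I'll keep raising along the arc.

```bash
python3 -m creep '[[[0,0,0,0,0.003,-0.007,0],[0,0,0,0,0.0065,-0.0135,0],[0,0,0,0,0.0105,-0.02,0],[0,0,0,0,0.014,-0.0265,0],[0,0,0,0,0.0185,-0.0325,0],[0,0,0,0,0.023,-0.0385,0],[0,0,0,0,0.0275,-0.0445,0],[0,0,0,0,0.0325,-0.05,0],[0,0,0,0,0.0375,-0.0555,0],[0,0,0,0,0.043,-0.061,0],[0,0,0,0,0.0485,-0.066,0],[0,0,0,0,0.0485,-0.066,0],[0,0,0,0,0.0485,-0.066,0]]]'
python3 - <<'E'
from h import *
im=camera('wrist');cv2.imwrite('pics/w16.png',im[:,:,::-1])
im=camera('scene');cv2.imwrite('pics/s16.png',cv2.resize(im[130:270,140:390,::-1],None,fx=3,fy=3,interpolation=cv2.INTER_CUBIC))
print(state()['moment'],state()['joint_pos'].round(2))
E
```

```text
t: 18.38
tool_pos: [0.6, 0.0932, 0.2364]
tool_rot: [-2.04, -2.389, 0.004]
ft_force: [-10.2, -3.2, 6.5]
grip_width: 0.01
[-0.72117469  2.13270086  0.00798829] [ 0.37  0.53 -0.88  1.61  0.43  1.21 -0.43]
```

View pics/w16.png

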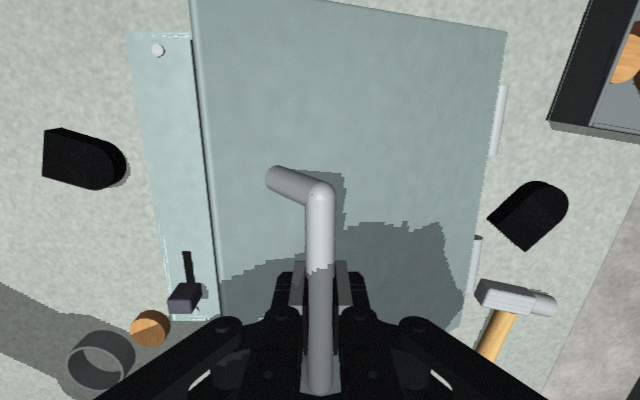

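View pics/s16.png

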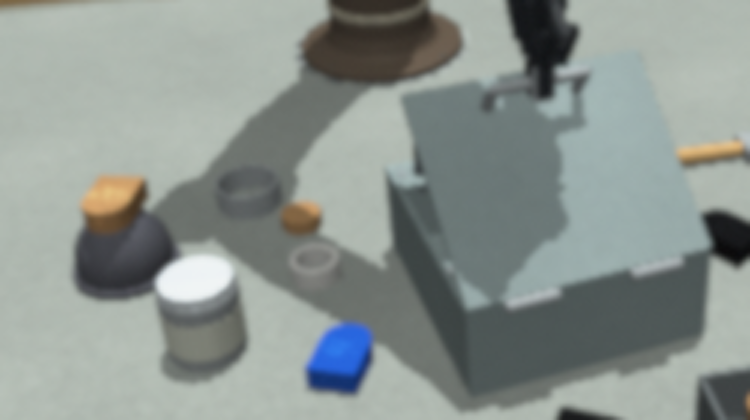

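```bash
python3 -m creep '[[[0,0,0,0,0.0047,-0.006,0],[0,0,0,0,0.0107,-0.0106,0],[0,0,0,0,0.0168,-0.0149,0],[0,0,0,0,0.0231,-0.019,0],[0,0,0,0,0.0297,-0.0228,0],[0,0,0,0,0.0297,-0.0228,0],[0,0,0,0,0.0297,-0.0228,0]]]'
```

```text
t: 19.07
tool_pos: [0.6306, 0.098, 0.2595]
tool_rot: [2.04, 2.388, -0.001]
ft_force: [-7.9, -3.5, 5.7]
grip_width: 0.0095
```

```bash
python3 -m creep '[[[0,0,0,0,0.006,-0.0046,0],[0,0,0,0,0.0126,-0.0079,0],[0,0,0,0,0.0195,-0.0109,0],[0,0,0,0,0.0265,-0.0136,0],[0,0,0,0,0.0335,-0.0161,0],[0,0,0,0,0.0335,-0.0161,0],[0,0,0,0,0.0335,-0.0161,0],[0,0,0,0,0.0335,-0.0161,0],[0,0,0,0,0.0335,-0.0161,0]]]'
python3 - <<'E'
from h import *
im=camera('wrist');cv2.imwrite('pics/w17.png',im[:,:,::-1])
im=camera('scene');cv2.imwrite('pics/s17.png',cv2.resize(im[100:280,140:390,::-1],None,fx=3,fy=3,interpolation=cv2.INTER_CUBIC))
im=camera('top');cv2.imwrite('pics/t17.png',im[:,:,::-1])
print(state())
E
```

```text
t: 19.82
tool_pos: [0.6648, 0.1033, 0.2761]
tool_rot: [2.04, 2.386, 0.003]
ft_force: [-4.8, -3.1, 7.4]
grip_width: 0.0096
{'t': 19.9667, 'joint_pos': array([ 0.29613263,  0.60677021, -0.850638  ,  1.38541441,  0.45629967,
        1.34841229, -0.40661936]), 'joint_vel': array([-2.00121296e-03, -6.90189960e-04,  9.96173256e-04,  1.78243380e-03,
        9.04449751e-05, -1.84763643e-03,  9.18566479e-04]), 'tau': array([-1.73538409e+00, -6.11879539e+01, -1.32478175e+01, -2.84420443e+01,
       -3.50473251e-02, -2.05527976e+00,  2.80554370e-03]), 'tool_pos': array([0.66471014, 0.10330756, 0.27610104]), 'tool_rot': array([2.03969431, 2.38653197, 0.00290957]), 'ft_force': array([-4.49431136, -2.88648815,  7.71385024]), 'moment': array([-0.75055016,  1.10132091, -0.02670969]), 'grip_width': 0.009988087295370873}
```

View pics/w17.png

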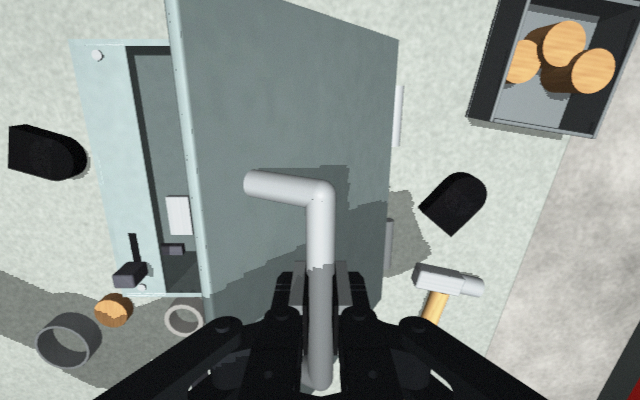

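View pics/s17.png

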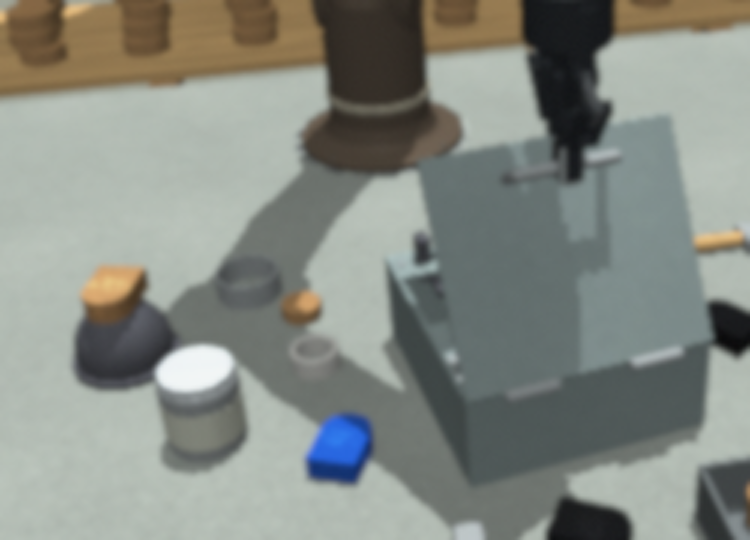

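View pics/t17.png

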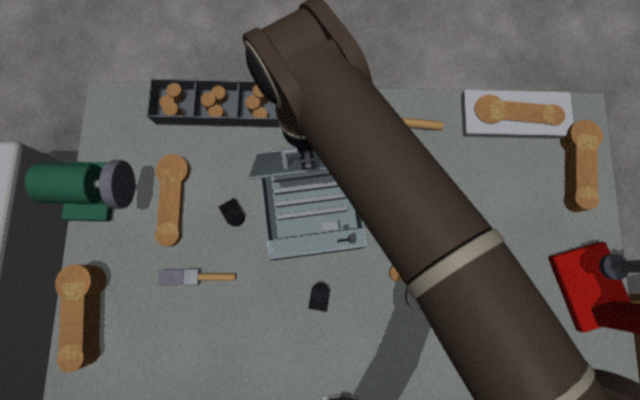

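```bash
python3 -m creep '[[[0,0,0,0,0,0,0],[0,0,0,0,0,0,0],[0,0,0,0,0,0,0],[0,0,0,0,0,0,0],[0,0,0,0,0,0,0],[0,0,0,0,0,0,0],[0,0,0,0,0,0,0],[0,0,0,0,0,0,0],[0,0,0,0,0,0,0],[0,0,0,0,0,0,0],[0,0,0,0,0,0,0],[0,0,0,0,0,0,0]]]'
python3 - <<'E'
from h import *
im=camera('scene');cv2.imwrite('pics/s18.png',cv2.resize(im[100:280,140:390,::-1],None,fx=3,fy=3,interpolation=cv2.INTER_CUBIC))
a=cv2.imread('pics/s17.png').astype(int);b=cv2.imread('pics/s18.png').astype(int);print(np.abs(a-b).mean(),np.abs(a-b).max())
E
```

```text
t: 20.97
tool_pos: [0.6647, 0.1033, 0.2761]
tool_rot: [2.04, 2.387, 0.003]
ft_force: [-4.5, -3.9, 6.7]
grip_width: 0.0097
0.33009958847736626 6
```

View pics/s18.png

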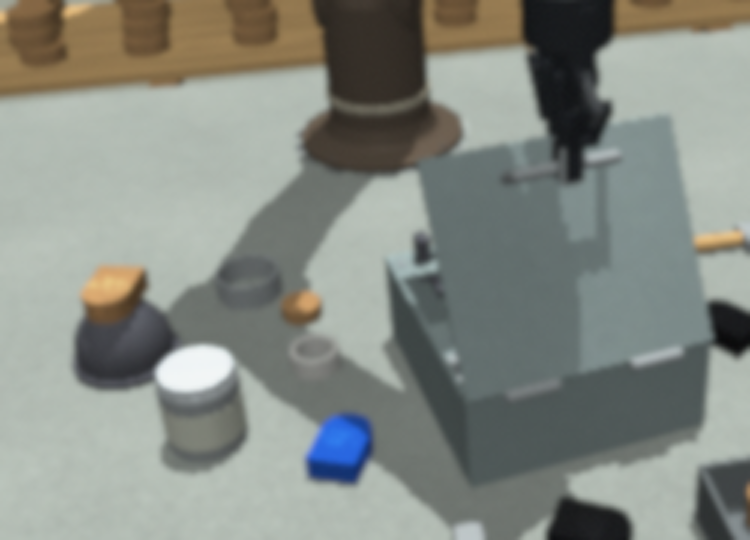

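Nothing moved over the last second. The block is still on the dome at (115,290), and the lid is held at about 60°.

```bash
python3 -c "
from cell import sign_off
print(sign_off())"
```

```text
the job is handed in; nothing more can be done
None
```

The heel block is balanced on the dome, and the lid is held open at about 60° (1.04 rad, worked out from the tool's path). I handed the job in at about 21 s of the 72 s allowed.

- **Block:** I took the tan heel block off the lid and set it down flat on the dome's crown. My measurements put its centre within about 1 mm of the crown.
- **Catch:** I tugged the lid before touching the release. It rose past 15 mm, well beyond the 8 mm of play, and the wrist force stayed at about 8 N, so it was not caught. I therefore left the release tab alone and raised the lid straight on.
- **Last checks:** Two scene pictures taken a second apart were the same, with the block still balanced. Wrist force was about 9 N. The bystanders I could see were where they started, but the arm hid part of the bench in the last top view.
- **Disagreements:** The dome's crown height measured 65–66 mm from pictures against 70 mm in the text, but the block touched down at about 70 mm. The release tab's height measured 118 mm from two views against 129 mm in the text; it didn't matter, as the tab wasn't used.

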